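# Open the vent-valve box, clear the safety catch and hold the vent lever

## Task

Vent the test cell from the grey valve box on the worktop: swing the latch lever on its front down towards you, lift the lid right open until it stands upright or leans back, flip the safety catch inside well over, away from the lever, and then pull the spring-loaded vent lever towards you as far as it goes. Finish while still holding the lever there, because it springs back when let go. Do not force the lid or the lever against its latch or catch, and leave the things standing round the box where they are.

Things in the scene. Friction and masses are not known exactly. Their poses are not given: they have to be found in the camera images.
- vent_box: Grey steel box fixed to the worktop, 190 (x) x 260 (y) x 110 mm high without lid, walls and floor 5 mm, short brass pipe stub on its right side. Origin: centre of its underside; own x points away from the robot at yaw 0 (yaw varies up to 0.25 rad), y left, z up. Offsets in the other entries are in this frame, mm.
- latch (a joint): Steel latch lever outside the front wall, left of the middle; axis parallel to the box's y through (-105, 60, 70). About 0: upright, hooked over the lid's front edge, lid held. Grows (rad) as its top swings out towards the robot and down, to 1.5 (level). Turns lightly; past about 0.5 it falls open by its own weight.
- latch_tip (a point): Top end of the latch bar, (-105, 60, 162) when latched. Bar 18 wide, 6 thick, 92 long from its pivot. Its hook, 18 wide, reaches 26 back over the lid at height 120 to 125, so the bar stands free above the lid from height 125 to 162 and can be pushed there from behind towards the robot.
- lid (a joint): Lid, a flat plate 8 mm thick over the whole box, hinged along the rear top edge. 0 closed, grows (rad) as the front rises; 1.57 upright, stop at 1.8 leaning back. Friction hinge: it stays where it is left. Lifting takes about 2.5 N at the grip.
- lid_knob (a point): Centre of the lid's black grip, a short barrel with flat ends (axis parallel to the box's y, 26 mm thick, 28 mm long), on an 8 mm steel stem 30 mm ahead of the front edge, right of the middle: (-125, -50, 115) in the box frame when closed. It circles the hinge line at 220 mm radius.
- lid_hinge (a point): Middle of the lid's hinge line, (95, 0, 110) in the box frame; the line is parallel to the box's y. The grip lies 5 mm above the plane through this line.
- catch (a joint): Safety catch in the box: shaft parallel to the box's x through (-20, 45, 40), upright aluminium thumb tab at its front end, stop finger pointing right that blocks the lever's cross pin. 0 to 0.1: blocking; grows (rad) as the tab's top is pushed left (box +y) and the finger rises; clear from about 0.7, stop at 1.5. Stays where left; takes 1 to 2 N.
- catch_tip (a point): Top of the catch's thumb tab, (-58, 45, 97) when blocking. Tab 18 (x) by 6 (y), 57 long from the shaft axis; 75 mm free beside it to the left and more to the right. Steel bearing posts of the shaft at x -38 and -6 are 49 high. The stop finger lies at x -24 to -16 and reaches 64 from the shaft axis.
- lever (a joint): Spring-loaded vent lever in the box, on the right; axis parallel to the box's y. 0: at rest, leaning 0.75 rad away from the robot; grows (rad) as it is pulled towards the robot; stop at 1.1, then leaning 0.35 rad towards the robot. Spring: about 1 N at the grip at 0, 4.5 N at the stop; it returns when let go.
- lever_knob (a point): Centre of the black grip, a short barrel with flat ends (axis parallel to the box's y, 26 mm thick, 28 mm long), on the end of the vent lever, 80 mm from the pivot: (25, -50, 89) in the box frame at rest. The rod is 8 mm thick; a cross pin 8 mm thick sticks out 48 mm to the left from it, 30 mm from the pivot.
- lever_pivot (a point): Pivot of the vent lever, (-30, -50, 30) in the box frame.
- moisture_tin: Bystander: low white tin, 59 mm across, 38 high, left of the box. Origin under its centre.
- soil_tin: Bystander: dark tin with soil, 77 mm across, 36 high, right of the box. Origin under its centre.
- porous_stone: Bystander: thin porous disc, 62 mm across, 10 high, left of the front of the box. Origin under its centre.
- slotted_weight: Bystander: slotted steel weight, 56 mm across, 26 high, left of the box. Origin under its centre.

How it is judged:
On the way, in this order (a step that is already met when the one before it is completed fails the run):
1. the latch lever is swung off the lid (value of joint latch above 0.9 rad and value of joint lid below 0.1 rad), for 0.1 s.
2. the lid stands open (value of joint lid above 1.4 rad), for 0.2 s.
3. the catch is flipped clear, the lever still at rest (value of joint catch above 0.9 rad and value of joint lever below 0.3 rad), for 0.1 s.
4. the lever is pulled towards the robot as far as it goes (value of joint lever above 0.9 rad), for 0.3 s.
At the end, for the whole second after the job is handed in: The gripper still holds the lever pulled to more than 0.9 rad of its 1.1 rad (pressing on the box's parts with over 1 N), the catch is flipped past 0.9 rad, the lid stands open past 1.4 rad and the latch hangs open past 0.9 rad (value of joint each of lever, catch, latch above 0.9 rad and value of joint lid above 1.4 rad and (contact force between vent_box and the fingers above 1 N or contact force between vent_box and the arm above 1 N)); the arm keeps its last pose, push and grip.
It fails at once if lid forced open against its latch (value of joint lid above 0.15 rad and value of joint latch below 0.3 rad).
It fails at once if lever forced past its catch (value of joint lever above 0.35 rad and value of joint catch below 0.3 rad).
It fails at once if a thing standing round the box is pushed out of its place (more than 30 mm) (distance of any of moisture_tin, soil_tin, porous_stone, slotted_weight from where it was at the start of the episode above 0.03 m).
It also fails if it takes over 72 s, if anything falls off the work surface, if the arm or the gripper's body presses on something with over 40 N, if the wrist force passes 120 N, or if a joint passes its speed limit or range.

## Robot

A 7-joint arm with a two-finger parallel gripper is mounted at the origin on a cart in front of the work surface, level with it; the furniture and walls round the work are solid. World frame = base frame: x ahead of the robot, y to its left, z up, the work surface at z = 0. Lengths are in m, angles in rad, forces in N, time in s.
With the tool pointing down it reaches from about 0.35 to 0.9 m from the base axis. Payload 8.1 kg.
Tool frame: the origin (TCP) lies on the centre line of the jaws, within the pads' length; the fingertips stand 17 mm ahead of it and the grasp point (between the pads) lies 2 mm behind it; z points along the fingers, y is the direction in which the jaws open and shut (so a half turn about z gives the same grasp; the last joint's range is limited). The gripper opens to 92 mm and grips with 3 to 60 N. Pads are 19 mm wide; open, the fingers measure 130 mm over their backs; the gripper's body (75 mm by 190 mm) begins 47 mm behind the grasp point.
Start: joints at [1.074, 0.434, 0.025, 1.573, -0.012, 1.134, -0.075], TCP at [0.24, -0.577, 0.244] pointing down, gripper open.
Joint ranges: [-2.62, 2.62], [-0.44, 2.09], [-1.27, 1.32], [0.08, 2.57], [-1.32, 4.46], [0.12, 2], [-2.74, 2.74]. Speed limits (rad/s): [2.22, 2.22, 3.01, 3.01, 3.14, 3.14, 3.14].

## Interface

Orientations are given as a rotation vector (axis times angle).
In Python, from cell import arm, imaging, job gives the robot as it stands.
- The arm moves only by the tool jog_arm, never from a script. Its argument "moves" is a list of rows, each an object with "fingers": the closure, from -1 (fully open) to 1 (shut); "xyz": the shift along the tool's x, y, z in cm, a list of three; "angular": the turn, a rotation vector about the tool's x, y, z in rad, a list of three. In form: [{"fingers": fingers, "xyz": [dx, dy, dz], "angular": [ax, ay, az]}, ...]. A call has 1 to 12 rows; each row is the pose to reach, as a shift and turn from the pose commanded when the call began, along the tool's axes at that moment; what a row does not reach only later rows make up. A row lasts 1/8 s, in which the tool goes at most 62.5 mm and 10.7 degrees, less where a joint would pass 70% of its speed; a pose out of reach is approached as far as the arm can. A call with a gripper value outside its range is refused whole. The fingers move at their own pace and stop on an object; "grip_force" is the grip in N (left out, the last holds). Time passes only in rows, so rows that repeat a pose let the fingers close. It gives the time, the measured TCP pose, the force and the opening at its end, in the units of the state.
- arm.observe(): the state, without advancing time (a new reading comes with each control period).
- imaging.get_image(name): name is "scene" or "top"; returns the picture (400x640x3 uint8, red, green, blue); there is no depth.
- imaging.camera_params(name): a dict with "fx", "fy", "cx", "cy" (pixels), "dist" ([k1, k2, p1, p2, k3] as OpenCV has them; the pictures are not rectified), "rvec" (rotation vector, rad) and "tvec" (3), from world to camera coordinates, as OpenCV has them. Camera axes: x right, y down, z forward; pixel columns grow to the right and rows downward; lengths in m; the calibration is good to about 2 mm. A picture is of the moment at which its call begins. camera_params takes no time and is no camera call.
- job.sign_off(): hands the job in, once; it reports no verdict.
The state is a dict: "clock": time; "joints": joint angles; "dq": joint speeds; "joint_efforts": joint torques, N m; "position": TCP position; "ee_rot": TCP orientation; "force": force on the tool from outside, world axes, zero at the start; "ft_torque": the same for the moment, N m; "width": opening from 0.0 (shut) to 1.0 (fully open).
Only numpy, scipy, OpenCV 4.12 (cv2) and the standard library are available. Lean on these libraries where they do the work, as an engineer would, in place of code of your own. Each camera call takes 0.05 s, during which the arm holds its last target. There are 200 camera calls.

## Working session

There is one attempt and no reset: what is moved stays moved. The work goes in short steps, Python scripts to look and compute and a tool call to move; the robot and the scene stay as the last step left them, time stands still between calls to the robot, and variables do not carry over. Pictures are saved under pics/ and viewed, about 8 in all and at most 12, crops included, and the job is handed in when it is done.

Besides the shell and the picture viewer there is one more tool, called after "Emit:" as a command line: name --argument value ..., lists and objects as JSON in quotes. jog_arm: Moves the arm, as the interface text tells. Its arguments: {"type":"object","properties":{"moves":{"type":"array"},"grip_force":{"type":"number"}},"required":["moves"]}

```bash
mkdir -p pics; ls
python3 - <<'E'
from cell import arm, imaging
import cv2
print(arm.observe())
for n in ("scene","top"):
    im=imaging.get_image(n); cv2.imwrite(f"pics/{n}0.png",im[:,:,::-1]); print(n,imaging.camera_params(n))
E
```

```text
pics
{'clock': 0.0, 'joints': array([ 1.07438914,  0.43524868,  0.02494853,  1.57413253, -0.01158224,
        1.13397844, -0.0750807 ]), 'dq': array([ 0.00010901,  0.00128718, -0.00055232,  0.00215991,  0.00071392,
       -0.00047565,  0.00076278]), 'joint_efforts': array([-1.14520382e-03, -6.67860246e+01,  9.84436199e-01, -3.14470410e+01,
       -6.04638085e-02,  4.27151355e-02,  2.02569713e-04]), 'position': array([ 0.23958105, -0.57671668,  0.242915  ]), 'ee_rot': array([-3.07937026e+00, -6.14264756e-01,  7.31925233e-04]), 'force': array([-0.26904015, -0.36452066, -0.82420684]), 'ft_torque': array([-0.05070021,  0.03680769, -0.02508755]), 'width': 0.9993515091865337}
scene {'fx': 516.028847630008, 'fy': 516.028847630008, 'cx': 314.08865633469185, 'cy': 202.64173894020894, 'dist': array([-0.13830973,  0.        ,  0.        ,  0.        ,  0.        ]), 'rvec': array([ 0.74418421, -2.43798199,  1.34154436]), 'tvec': array([0.45673988, 0.29683902, 0.9086462 ])}
top {'fx': 361.00007152717495, 'fy': 361.00007152717495, 'cx': 320.972414946946, 'cy': 195.61438125305452, 'dist': array([-0.01450817,  0.        ,  0.        ,  0.        ,  0.        ]), 'rvec': array([ 2.01589705, -2.18422028,  0.25160637]), 'tvec': array([0.03410422, 0.57189203, 0.86581376])}
```

View pics/scene0.png

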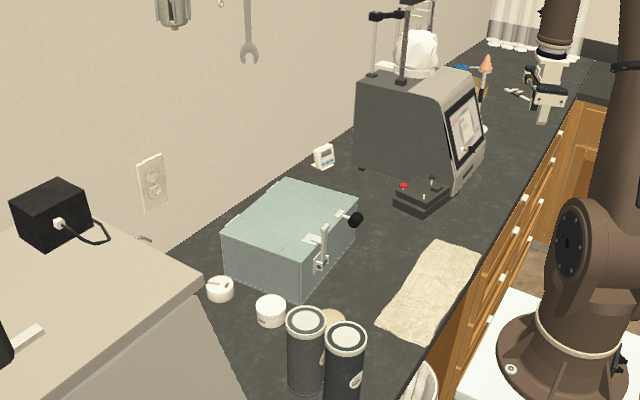

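View pics/top0.png

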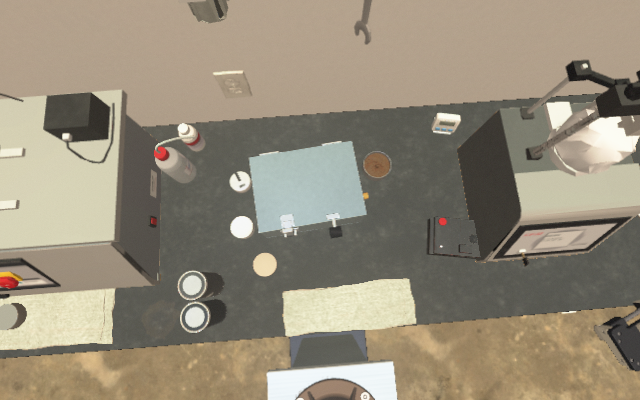

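The scene view shows the grey box with its latch at (322,245) and black grip at (355,219). In the top view the lid has corners at about (249,157), (353,142), (366,213) and (259,232), with the grip at (335,231), the tins at its left, and the soil tin at (377,165).

```bash
cat > h.py <<'E'
import numpy as np, cv2
from scipy.spatial.transform import Rotation as R
from cell import arm, imaging
def cam(n):
    p=imaging.camera_params(n); K=np.array([[p['fx'],0,p['cx']],[0,p['fy'],p['cy']],[0,0,1.]])
    M=cv2.Rodrigues(p['rvec'])[0]; return K,p['dist'],M,p['tvec'],p['rvec']
def ray(n,uv):
    K,d,M,t,_=cam(n); q=cv2.undistortPoints(np.array([[uv]],float),K,d)[0,0]
    return -M.T@t, M.T@np.array([q[0],q[1],1.])
def onz(n,uv,z):
    o,r=ray(n,uv); return o+r*(z-o[2])/r[2]
def tri(a,b):
    (o1,d1),(o2,d2)=ray("top",a),ray("scene",b)
    s=np.linalg.lstsq(np.c_[d1,-d2],o2-o1,rcond=None)[0]
    p,q=o1+s[0]*d1,o2+s[1]*d2; return (p+q)/2,np.linalg.norm(p-q)
def proj(n,P):
    K,d,M,t,r=cam(n); return cv2.projectPoints(np.array(P,float).reshape(-1,3),r,t,K,d)[0][:,0]
E
python3 - <<'E'
from h import *
im=cv2.imread("pics/top0.png"); hsv=cv2.cvtColor(im,cv2.COLOR_BGR2HSV)
print(hsv[185,300])
h=hsv[185,300].astype(int)
m=cv2.inRange(hsv,(int(h[0]-12),25,90),(int(h[0]+12),255,255)); m[:, :230]=0; m[:,400:]=0
m=cv2.morphologyEx(m,cv2.MORPH_OPEN,np.ones((5,5)))
c=max(cv2.findContours(m,0,2)[0],key=cv2.contourArea)
P=np.array([onz("top",p[0],.118)[:2] for p in c],np.float32)
r=cv2.minAreaRect(P); print(r); print(cv2.boxPoints(r))
ap=cv2.approxPolyDP(c,6,True)[:,0]; print(ap,[onz("top",p,.118).round(4) for p in ap])
# knob: dark blob in both
for n,(u,v) in (("top",(335,231)),("scene",(355,219))):
    I=cv2.imread(f"pics/{n}0.png"); g=I.max(2)[v-12:v+13,u-12:u+13]; k=(g<32).astype(np.uint8)
    N,l,s,ce=cv2.connectedComponentsWithStats(k); i=1+np.argmax(s[1:,4]); print(n,s[i],ce[i]+[u-12,v-12])
for n,uv,z in (("moist",(242,227),.038),("soil",(377,165),.036),("stone",(264,265),.01),("slot",(240,182),.026)): print(n,onz("top",uv,z).round(3))
big=np.hstack([cv2.resize(im[130:250,230:400],None,fx=2.3,fy=2.3,interpolation=2),])
s=cv2.imread("pics/scene0.png")[170:310,210:380]
b2=cv2.resize(s,(391,322),interpolation=2); big=cv2.resize(big,(391,276))
cv2.imwrite("pics/crop0.png",np.vstack([big,b2]))
E
```

```text
[ 85  24 195]Traceback (most recent call last):
  File "<stdin>", line 7, in <module>
ValueError: max() iterable argument is empty
```

Run:
```python
from h import *
im=cv2.imread("pics/top0.png"); hsv=cv2.cvtColor(im,cv2.COLOR_BGR2HSV)
m=cv2.inRange(hsv,(70,10,100),(110,255,255)); m[:, :244]=0; m[:,372:]=0; m[250:]=0;m[:130]=0
m=cv2.morphologyEx(m,cv2.MORPH_OPEN,np.ones((5,5)))
c=max(cv2.findContours(m,0,2)[0],key=cv2.contourArea)
P=np.array([onz("top",p[0],.118)[:2] for p in c],np.float32)
r=cv2.minAreaRect(P); print(r); print(cv2.boxPoints(r))
ap=cv2.approxPolyDP(c,6,True)[:,0]; print(ap.tolist(),[onz("top",p,.118).round(4) for p in ap])
for n,(u,v) in (("top",(335,231)),("scene",(355,219))):
    I=cv2.imread(f"pics/{n}0.png"); g=I.max(2)[v-12:v+13,u-12:u+13]; k=(g<(32)).astype(np.uint8)
    N,l,s,ce=cv2.connectedComponentsWithStats(k); i=1+np.argmax(s[1:,4]); print(n,s[i],ce[i]+[u-12,v-12])
for n,uv,z in (("moist",(242,227),.038),("soil",(377,165),.036),("stone",(264,265),.01),("slot",(240,182),.026)): print(n,onz("top",uv,z).round(3))
big=cv2.resize(im[130:250,230:400],(391,276))
b2=cv2.resize(cv2.imread("pics/scene0.png")[170:310,210:380],(391,322),interpolation=2)
cv2.imwrite("pics/crop0.png",np.vstack([big,b2]))
```

```text
((0.5905091166496277, 0.023116402328014374), (0.19114436209201813, 0.26265111565589905), 5.227417469024658)
[[ 0.48336947  0.14518827]
 [ 0.5072994  -0.11637045]
 [ 0.69764876 -0.09895547]
 [ 0.6737188   0.16260326]]
[[351, 143], [250, 157], [258, 230], [281, 228], [286, 213], [294, 225], [334, 212], [364, 214]] [array([ 0.6906, -0.0973,  0.118 ]), array([0.6739, 0.1582, 0.118 ]), array([0.4888, 0.1455, 0.118 ]), array([0.4892, 0.0905, 0.118 ]), array([0.5245, 0.0765, 0.118 ]), array([0.4939, 0.0591, 0.118 ]), array([ 0.5177, -0.039 ,  0.118 ]), array([ 0.507 , -0.1105,  0.118 ])]Traceback (most recent call last):
  File "<stdin>", line 11, in <module>
    return _wrapfunc(a, 'argmax', axis=axis, out=out, **kwds)
    return bound(*args, **kwds)
ValueError: attempt to get argmax of an empty sequence
```

Emit:
jog_arm --moves '[{"fingers":-1,"xyz":[0,0,-6],"angular":[0,0,0]},{"fingers":-1,"xyz":[17,-13,-6],"angular":[0,0,0]},{"fingers":-1,"xyz":[17,-13,-6],"angular":[0,0,0]},{"fingers":-1,"xyz":[17,-13,-6],"angular":[0,0,0]},{"fingers":-1,"xyz":[17,-13,-6],"angular":[0,0,0]}]'

```text
clock: 0.72
position: [0.3489, -0.3881, 0.3037]
ee_rot: [-3.078, -0.622, -0.001]
force: [-0.4, -0.9, -0.5]
width: 0.996
```

Run:
```python
from h import *
im=cv2.imread("pics/top0.png"); hsv=cv2.cvtColor(im,cv2.COLOR_BGR2HSV)
m=cv2.inRange(hsv,(70,10,100),(110,255,255)); m[:, :244]=0; m[:,372:]=0; m[250:]=0;m[:130]=0
m=cv2.morphologyEx(m,cv2.MORPH_OPEN,np.ones((5,5)))
c=max(cv2.findContours(m,0,1)[0],key=cv2.contourArea)[:,0]
P=np.array([onz("top",p,.118)[:2] for p in c],np.float32)
ct=np.float32([.5905,.0231]); 
for y in (.065,.09):
    Rm=np.array([[np.cos(y),-np.sin(y)],[np.sin(y),np.cos(y)]]); q=(P-ct)@Rm
    for nm,s in (("rear",q[:,0]>.085),("front",(q[:,0]<-.083)&((q[:,1]<-.07)|(abs(q[:,1])<.04)|(q[:,1]>.09))),("left",q[:,1]>.12),("right",q[:,1]<-.12)):
        v=cv2.fitLine(P[s],cv2.DIST_HUBER,0,.001,.001).ravel(); a=np.arctan2(v[1],v[0]); print(nm,s.sum(),round(float((a+np.pi/4)%(np.pi/2)-np.pi/4),3),v[2:],np.median(q[s],0))
for n,(u,v) in (("top",(335,231)),("scene",(355,219))):
    I=cv2.imread(f"pics/{n}0.png"); g=I.max(2)[v-12:v+13,u-12:u+13]; print(n,g.min()); k=(g<(g.min()+22)).astype(np.uint8)
    N,l,s,ce=cv2.connectedComponentsWithStats(k); i=1+np.argmax(s[1:,4]); print(n,s[i],ce[i]+[u-12,v-12])
for n,uv,z in (("moist",(242,227),.038),("soil",(377,165),.036),("stone",(264,265),.01),("slot",(240,182),.026)): print(n,onz("top",uv,z).round(3))
big=cv2.resize(im[130:250,230:400],(391,276))
b2=cv2.resize(cv2.imread("pics/scene0.png")[170:310,210:380],(391,322),interpolation=2)
cv2.imwrite("pics/crop0.png",np.vstack([big,b2]))
print(tri((335,231),(355,219)))
```

```text
rear 106 0.086 [0.6839913  0.03286181] [0.09390723 0.00153069]
front 83 0.092 [ 0.5007228 -0.0258593] [-0.09376937 -0.00848946]
left 80 0.074 [0.5674004  0.15100378] [-0.0028389   0.12923741]
right 78 0.097 [ 0.58767647 -0.10598856] [-0.00483321 -0.12824291]
rear 106 0.09 [0.68639255 0.00652917] [0.09406739 0.00164252]
front 83 0.09 [0.49783087 0.00191582] [-0.09418761 -0.00849426]
left 80 0.075 [0.5832191  0.15210907] [-0.00228241  0.12945625]
right 78 0.1 [ 0.5902343  -0.10600539] [-0.00552265 -0.12830888]
top 50
top [  6   7  13  12 123] [335.34146341 231.73170732]
scene 20
scene [  5   6  15  15 134] [354.99253731 220.3358209 ]
moist [0.512 0.2   0.038]
soil [ 0.653 -0.171  0.036]
stone [0.411 0.151 0.01 ]
slot [0.638 0.205 0.026]
(array([ 0.47137575, -0.03737979,  0.11871858]), np.float64(0.0004910815811732039))
```

View pics/crop0.png

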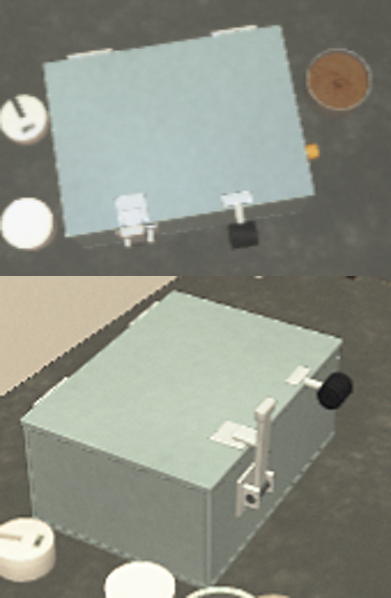

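The crops show the latch bar upright at the front left and the grip at the front right. The triangulated grip (0.471, -0.037, 0.119) matches the prediction from the box pose O=(0.591, 0.0235), yaw 0.09, to within about 4 mm.

```bash
cat >> h.py <<'E'
O=np.array([.591,.0235,0]); YAW=.09; B=R.from_euler('z',YAW)
def b2w(p): return O+B.apply(np.array(p)/1000.)
def w2b(p): return B.inv().apply(np.array(p)-O)*1000
DOWN=B*R.from_euler('x',np.pi)   # tool x = box x, tool y = -box y
def plan(pts,rot=DOWN,s=None):
    "pts: TCP in box mm -> tool-frame shift cm, turn"
    s=s or arm.observe(); T=R.from_rotvec(s['ee_rot']); print("now box mm",w2b(s['position']).round(1),"turn",(T.inv()*rot).as_rotvec().round(3),"F",s['force'].round(1),"w",round(s['width'],3),"t",round(s['clock'],2))
    for p in pts: print(p,(T.inv().apply(b2w(p)-s['position'])*100).round(1))
E
python3 -c "
from h import *
plan([(-70,60,250),(-70,60,153)])"
```

```text
now box mm [-278.1 -388.2  303.7] turn [-0.001 -0.001  0.308] F [-0.4 -0.9 -0.5] w 0.996 t 0.72
(-70, 60, 250) [ 33.4 -36.4   5.4]
(-70, 60, 153) [ 33.4 -36.4  15.1]
```

Emit:
jog_arm --moves '[{"fingers":1,"xyz":[33.4,-36.4,3],"angular":[0,0,0.308]},{"fingers":1,"xyz":[33.4,-36.4,3],"angular":[0,0,0.308]},{"fingers":1,"xyz":[33.4,-36.4,3],"angular":[0,0,0.308]},{"fingers":1,"xyz":[33.4,-36.4,3],"angular":[0,0,0.308]},{"fingers":1,"xyz":[33.4,-36.4,3],"angular":[0,0,0.308]},{"fingers":1,"xyz":[33.4,-36.4,3],"angular":[0,0,0.308]},{"fingers":1,"xyz":[33.4,-36.4,3],"angular":[0,0,0.308]},{"fingers":1,"xyz":[33.4,-36.4,5.4],"angular":[0,0,0.308]},{"fingers":1,"xyz":[33.4,-36.4,5.4],"angular":[0,0,0.308]},{"fingers":1,"xyz":[33.4,-36.4,5.4],"angular":[0,0,0.308]},{"fingers":1,"xyz":[33.4,-36.4,5.4],"angular":[0,0,0.308]}]'

```text
clock: 2.1
position: [0.5157, 0.0706, 0.25]
ee_rot: [3.138, 0.131, 0.0]
force: [0.3, -0.4, -0.5]
width: 0.007
```

```bash
python3 -c "
from h import *
plan([(-70,60,153),(-190,60,153),(-190,60,220)])"
```

```text
now box mm [-70.8  53.7 250. ] turn [ 0.001 -0.    -0.007] F [ 0.3 -0.4 -0.5] w 0.007 t 2.1
(-70, 60, 153) [ 0.1 -0.6  9.7]
(-190, 60, 153) [-11.9  -0.6   9.7]
(-190, 60, 220) [-11.9  -0.6   3. ]
```

Emit:
jog_arm --moves '[{"fingers":1,"xyz":[0.1,-0.6,5],"angular":[0,0,0]},{"fingers":1,"xyz":[0.1,-0.6,9.7],"angular":[0,0,0]},{"fingers":1,"xyz":[0.1,-0.6,9.7],"angular":[0,0,0]},{"fingers":1,"xyz":[-2,-0.6,9.7],"angular":[0,0,0]},{"fingers":1,"xyz":[-4,-0.6,9.7],"angular":[0,0,0]},{"fingers":1,"xyz":[-6,-0.6,9.7],"angular":[0,0,0]},{"fingers":1,"xyz":[-8,-0.6,9.7],"angular":[0,0,0]},{"fingers":1,"xyz":[-10,-0.6,9.7],"angular":[0,0,0]},{"fingers":1,"xyz":[-12,-0.6,9.7],"angular":[0,0,0]},{"fingers":1,"xyz":[-12,-0.6,9.7],"angular":[0,0,0]},{"fingers":1,"xyz":[-12,-0.6,5],"angular":[0,0,0]}]'

```text
clock: 3.48
position: [0.3953, 0.0673, 0.2]
ee_rot: [3.138, 0.133, -0.004]
force: [1.1, -0.2, 0.7]
width: 0.004
```

Run:
```python
from h import *
a=[imaging.get_image(n)[:,:,::-1] for n in("top","scene")]
cv2.imwrite("pics/l1.png",np.vstack([cv2.resize(a[0][130:280,230:400],(391,345)),cv2.resize(a[1][150:330,190:400],(391,335))]))
plan([(-125,-50,200),(-125,-50,117)])
```

```text
now box mm [-186.7   62.4  204.7] turn [-0.001 -0.009 -0.005] F [0.7 0.5 0.2] w 0.001 t 3.58
(-125, -50, 200) [ 6.2 11.2  0.5]
(-125, -50, 117) [ 6.2 11.2  8.8]
```

View pics/l1.png

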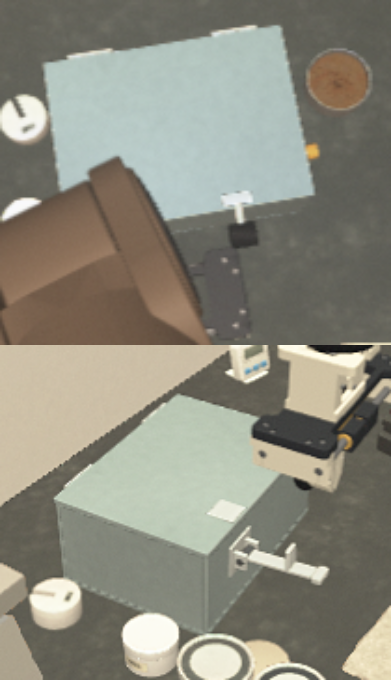

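The latch now lies level, pointing at the robot (scene crop, about (280,565)); the lid is shut. Next is the grip.

Emit:
jog_arm --moves '[{"fingers":-0.2,"xyz":[6.2,11.2,0],"angular":[0,0,0]},{"fingers":-0.2,"xyz":[6.2,11.2,0],"angular":[0,0,0]},{"fingers":-0.2,"xyz":[6.2,11.2,0],"angular":[0,0,0]},{"fingers":-0.2,"xyz":[6.2,11.2,4.5],"angular":[0,0,0]},{"fingers":-0.2,"xyz":[6.2,11.2,8.9],"angular":[0,0,0]},{"fingers":-0.2,"xyz":[6.2,11.2,8.9],"angular":[0,0,0]},{"fingers":1,"xyz":[6.2,11.2,8.9],"angular":[0,0,0]},{"fingers":1,"xyz":[6.2,11.2,8.9],"angular":[0,0,0]},{"fingers":1,"xyz":[6.2,11.2,8.9],"angular":[0,0,0]},{"fingers":1,"xyz":[6.2,11.2,8.9],"angular":[0,0,0]}]' --grip_force 12

```text
clock: 4.82
position: [0.4678, -0.0386, 0.1117]
ee_rot: [3.138, 0.134, 0.003]
force: [-1.3, -1.9, 8.1]
width: 0.303
```

Run:
```python
from h import *
s=arm.observe(); p=w2b(s['position'])
r=np.array([p[0]-95,p[2]-110]); 
pts=[]
for t in np.linspace(0,1.68,13)[1:]:
    c,q=np.cos(t),np.sin(t); pts.append((round(95+r[0]*c+r[1]*q,1),round(p[1],1),round(110-r[0]*q+r[1]*c,1)))
plan(pts)
```

```text
now box mm [-128.3  -50.8  111.7] turn [ 0.001 -0.002 -0.004] F [-1.3 -1.9  8.1] w 0.303 t 4.83
(np.float64(-125.9), np.float64(-50.8), np.float64(142.9)) [ 0.2  0.  -3.1]
(np.float64(-119.1), np.float64(-50.8), np.float64(173.4)) [ 0.9  0.  -6.2]
(np.float64(-108.2), np.float64(-50.8), np.float64(202.6)) [ 2.   0.  -9.1]
(np.float64(-93.3), np.float64(-50.8), np.float64(230.1)) [  3.5  -0.  -11.8]
(np.float64(-74.7), np.float64(-50.8), np.float64(255.2)) [  5.4  -0.  -14.3]
(np.float64(-52.7), np.float64(-50.8), np.float64(277.4)) [  7.6  -0.  -16.6]
(np.float64(-27.9), np.float64(-50.8), np.float64(296.4)) [ 10.1  -0.  -18.4]
(np.float64(-0.7), np.float64(-50.8), np.float64(311.7)) [ 12.8  -0.  -20. ]
(np.float64(28.4), np.float64(-50.8), np.float64(323.1)) [ 15.7  -0.  -21.1]
(np.float64(58.8), np.float64(-50.8), np.float64(330.3)) [ 18.8  -0.1 -21.8]
(np.float64(89.9), np.float64(-50.8), np.float64(333.2)) [ 21.9  -0.1 -22.1]
(np.float64(121.1), np.float64(-50.8), np.float64(331.8)) [ 25.   -0.1 -22. ]
```

Emit:
jog_arm --moves '[{"fingers":1,"xyz":[0.1,0,-1.5],"angular":[0,0,0]},{"fingers":1,"xyz":[0.2,0,-3.1],"angular":[0,0,0]},{"fingers":1,"xyz":[0.5,0,-4.6],"angular":[0,0,0]},{"fingers":1,"xyz":[0.9,0,-6.2],"angular":[0,0,0]},{"fingers":1,"xyz":[2.0,0,-9.1],"angular":[0,0,0]},{"fingers":1,"xyz":[3.5,0,-11.8],"angular":[0,0,0]},{"fingers":1,"xyz":[5.4,0,-14.3],"angular":[0,0,0]}]' --grip_force 15

```text
clock: 5.7
position: [0.5202, -0.0339, 0.2544]
ee_rot: [3.138, 0.134, -0.003]
force: [3.3, -0.6, -7.4]
width: 0.304
```

```bash
python3 - <<'E'
from h import *
a=[imaging.get_image(n)[:,:,::-1] for n in("top","scene")]
cv2.imwrite("pics/l2.png",np.vstack([cv2.resize(a[0][100:280,230:400],(391,414)),cv2.resize(a[1][110:310,190:400],(391,372))])[:,:])
plan([(-74.7,-50.8,255.2),(-52.7,-50.8,277.4),(-27.9,-50.8,296.4),(-.7,-50.8,311.7),(28.4,-50.8,323.1),(58.8,-50.8,330.3),(89.9,-50.8,333.2),(121.1,-50.8,331.8)])
E
python3 -c "
import cv2; i=cv2.imread('pics/l2.png'); cv2.imwrite('pics/l2.png',cv2.resize(i,(290,590)))"
```

```text
now box mm [-73.7 -50.7 256.2] turn [ 0.001 -0.002 -0.004] F [-4.6 -1.8  5.4] w 0.306 t 5.8
(-74.7, -50.8, 255.2) [-0.1  0.   0.1]
(-52.7, -50.8, 277.4) [ 2.1 -0.  -2.1]
(-27.9, -50.8, 296.4) [ 4.6 -0.  -4. ]
(-0.7, -50.8, 311.7) [ 7.3 -0.  -5.5]
(28.4, -50.8, 323.1) [10.2 -0.  -6.7]
(58.8, -50.8, 330.3) [13.3 -0.  -7.4]
(89.9, -50.8, 333.2) [16.4 -0.1 -7.7]
(121.1, -50.8, 331.8) [19.5 -0.1 -7.5]
```

View pics/l2.png

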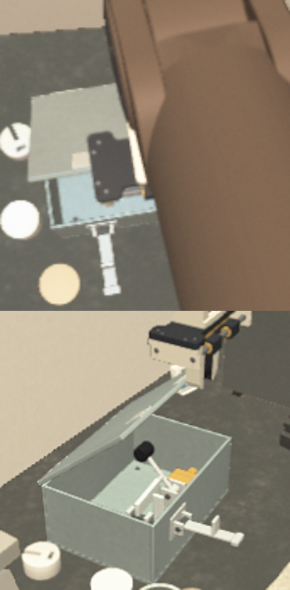

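The pictures show the lid rising in the gripper, with the latch open and the lever and catch visible inside. I continue along the arc.

Emit:
jog_arm --moves '[{"fingers":1,"xyz":[2.1,0,-2.1],"angular":[0,0,0]},{"fingers":1,"xyz":[4.6,0,-4.0],"angular":[0,0,0]},{"fingers":1,"xyz":[7.3,0,-5.5],"angular":[0,0,0]},{"fingers":1,"xyz":[10.2,0,-6.7],"angular":[0,0,0]},{"fingers":1,"xyz":[13.3,0,-7.4],"angular":[0,0,0]},{"fingers":1,"xyz":[16.4,0,-7.7],"angular":[0,0,0]},{"fingers":1,"xyz":[18.7,0,-7.6],"angular":[0,0,0]},{"fingers":1,"xyz":[18.7,0,-7.6],"angular":[0,0,0]},{"fingers":1,"xyz":[18.7,0,-7.6],"angular":[0,0,0]}]'

```text
clock: 6.92
position: [0.7076, -0.0169, 0.3301]
ee_rot: [-3.138, -0.136, -0.002]
force: [2.4, 0.9, 2.2]
width: 0.308
```

```bash
python3 -c "
from h import *
plan([(-60,5,400),(-60,5,150)])"
```

```text
now box mm [112.5 -50.7 330.1] turn [-0.001 -0.002 -0.004] F [2.4 0.9 2.2] w 0.308 t 6.92
(-60, 5, 400) [-17.3  -5.5  -7. ]
(-60, 5, 150) [-17.3  -5.5  18. ]
```

Emit:
jog_arm --moves '[{"fingers":-0.1,"xyz":[0,0,0],"angular":[0,0,0]},{"fingers":-0.1,"xyz":[0,0,0],"angular":[0,0,0]},{"fingers":-0.1,"xyz":[0,0,0],"angular":[0,0,0]},{"fingers":-0.1,"xyz":[0,0,-3.5],"angular":[0,0,0]},{"fingers":-0.1,"xyz":[0,0,-7],"angular":[0,0,0]},{"fingers":-0.1,"xyz":[0,0,-7],"angular":[0,0,0]},{"fingers":-0.1,"xyz":[-6,-2,-7],"angular":[0,0,0]},{"fingers":1,"xyz":[-12,-5.5,-7],"angular":[0,0,0]},{"fingers":1,"xyz":[-17.3,-5.5,-4],"angular":[0,0,0]},{"fingers":1,"xyz":[-17.3,-5.5,2],"angular":[0,0,0]},{"fingers":1,"xyz":[-17.3,-5.5,7],"angular":[0,0,0]},{"fingers":1,"xyz":[-17.3,-5.5,7],"angular":[0,0,0]}]'

```text
clock: 8.43
position: [0.5271, 0.0217, 0.2563]
ee_rot: [3.138, 0.134, -0.012]
force: [-0.3, -0.7, 0.0]
width: 0.055
```

Run:
```python
from h import *
a=[imaging.get_image(n)[:,:,::-1] for n in("top","scene")]
cv2.imwrite("pics/l3.png",np.hstack([cv2.resize(a[0][80:280,230:400],(391,460)),cv2.resize(a[1][90:310,190:400],(400,460))]))
plan([(-60,5,150),(-60,5,88),(-60,30,88),(-60,50,84),(-60,70,78),(-60,75,77)])
```

```text
now box mm [-60.4   4.4 260.7] turn [-0.    -0.    -0.004] F [ 0.9 -0.1  0.3] w 0.011 t 8.53
(-60, 5, 150) [ 0.  -0.1 11.1]
(-60, 5, 88) [ 0.  -0.1 17.3]
(-60, 30, 88) [ 0.  -2.6 17.3]
(-60, 50, 84) [ 0.  -4.6 17.7]
(-60, 70, 78) [ 0.  -6.6 18.3]
(-60, 75, 77) [ 0.  -7.1 18.4]
```

View pics/l3.png

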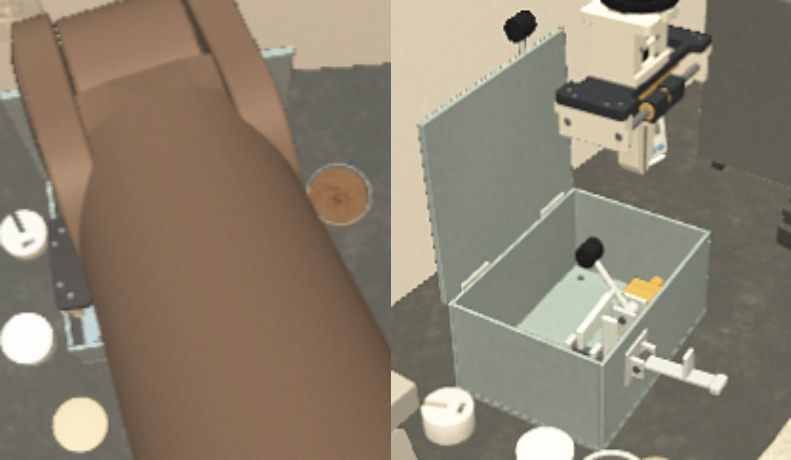

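The lid stands upright, leaning slightly back (right panel). The catch tab is at about (580,345) and the lever leans back. Next I flip the catch.

Emit:
jog_arm --moves '[{"fingers":1,"xyz":[0,-0.1,6],"angular":[0,0,0]},{"fingers":1,"xyz":[0,-0.1,11],"angular":[0,0,0]},{"fingers":1,"xyz":[0,-0.1,15],"angular":[0,0,0]},{"fingers":1,"xyz":[0,-0.1,17.3],"angular":[0,0,0]},{"fingers":1,"xyz":[0,-0.1,17.3],"angular":[0,0,0]},{"fingers":1,"xyz":[0,-1.3,17.3],"angular":[0,0,0]},{"fingers":1,"xyz":[0,-2.6,17.3],"angular":[0,0,0]},{"fingers":1,"xyz":[0,-3.6,17.4],"angular":[0,0,0]},{"fingers":1,"xyz":[0,-4.6,17.7],"angular":[0,0,0]},{"fingers":1,"xyz":[0,-5.6,18.0],"angular":[0,0,0]},{"fingers":1,"xyz":[0,-6.6,18.3],"angular":[0,0,0]},{"fingers":1,"xyz":[0,-7.5,18.4],"angular":[0,0,0]}]'

```text
clock: 10.02
position: [0.5233, 0.0978, 0.0754]
ee_rot: [3.139, 0.135, -0.001]
force: [-0.0, -1.6, 0.1]
width: 0.008
```

```bash
python3 -c "
from h import *
plan([(-60,80,76),(-60,70,150),(-30,0,200),(27,-50,150),(27,-50,91)])"
```

```text
now box mm [-60.7  80.1  75.4] turn [ 0.     0.001 -0.004] F [-0.  -1.6  0.1] w 0.008 t 10.03
(-60, 80, 76) [ 0.1  0.  -0.1]
(-60, 70, 150) [ 0.1  1.  -7.5]
(-30, 0, 200) [  3.1   8.  -12.5]
(27, -50, 150) [ 8.8 13.  -7.5]
(27, -50, 91) [ 8.8 13.  -1.6]
```

Emit:
jog_arm --moves '[{"fingers":1,"xyz":[0,-0.4,0],"angular":[0,0,0]},{"fingers":1,"xyz":[0,-0.8,0],"angular":[0,0,0]},{"fingers":1,"xyz":[0,-0.8,0],"angular":[0,0,0]},{"fingers":1,"xyz":[0,1,-1],"angular":[0,0,0]},{"fingers":1,"xyz":[0,1,-6],"angular":[0,0,0]},{"fingers":1,"xyz":[0,1,-11],"angular":[0,0,0]},{"fingers":-0.1,"xyz":[3,6,-12],"angular":[0,0,0]},{"fingers":-0.1,"xyz":[6,10,-12],"angular":[0,0,0]},{"fingers":-0.1,"xyz":[8.8,13,-11],"angular":[0,0,0]},{"fingers":-0.1,"xyz":[8.8,13,-8.5],"angular":[0,0,0]},{"fingers":-0.1,"xyz":[8.8,13,-8.5],"angular":[0,0,0]}]'

```text
clock: 11.4
position: [0.621, -0.0253, 0.1587]
ee_rot: [-3.138, -0.134, 0.007]
force: [-0.0, 0.4, 0.4]
width: 0.5
```

Run:
```python
from h import *
a=[imaging.get_image(n)[:,:,::-1] for n in("top","scene")]
cv2.imwrite("pics/l4.png",np.hstack([cv2.resize(a[0][80:280,230:400],(391,460)),cv2.resize(a[1][150:310,210:370],(400,400)).copy()[:].repeat(1,0) if 0 else cv2.resize(a[1][140:310,210:360],(406,460))]))
plan([(27,-50,91)])
```

```text
now box mm [ 26.8 -50.4 161.2] turn [-0.     0.    -0.004] F [-0.3 -0.5  0.7] w 0.539 t 11.5
(27, -50, 91) [ 0. -0.  7.]
```

View pics/l4.png

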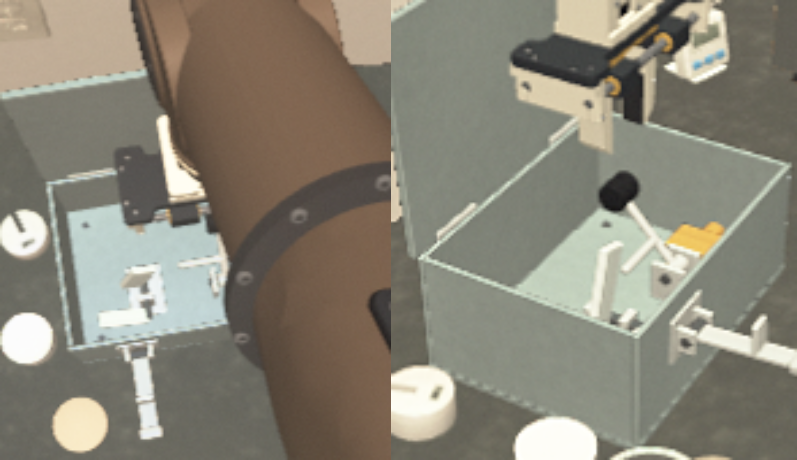

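The catch tab lies over to the left (top view, about (120,318)) and its stop finger stands up at (605,285). Now I grip the lever.

Emit:
jog_arm --moves '[{"fingers":-0.1,"xyz":[0,0,3],"angular":[0,0,0]},{"fingers":-0.1,"xyz":[0,0,5.5],"angular":[0,0,0]},{"fingers":-0.1,"xyz":[0,0,7],"angular":[0,0,0]},{"fingers":-0.1,"xyz":[0,0,7],"angular":[0,0,0]},{"fingers":1,"xyz":[0,0,7],"angular":[0,0,0]},{"fingers":1,"xyz":[0,0,7],"angular":[0,0,0]},{"fingers":1,"xyz":[0,0,7],"angular":[0,0,0]},{"fingers":1,"xyz":[0,0,7],"angular":[0,0,0]}]' --grip_force 20

```text
clock: 12.5
position: [0.623, -0.0246, 0.0914]
ee_rot: [-3.139, -0.135, -0.002]
force: [0.6, 0.6, 4.9]
width: 0.305
```

Run:
```python
from h import *
p=w2b(arm.observe()['position']); k=np.array([25,89]); pts=[]
for t in np.append(np.arange(.15,1.1,.15),(1.1,1.13)):
    a=.75-t; q=np.array([-30+81*np.sin(a),30+81*np.cos(a)])-k; pts.append((round(float(p[0]+q[0]),1),round(float(p[1]),1),round(float(p[2]+q[1]),1)))
plan(pts)
```

```text
now box mm [ 27.5 -50.8  91.4] turn [-0.    -0.001 -0.004] F [0.6 0.6 4.9] w 0.305 t 12.5
(18.3, -50.8, 99.3) [-0.9  0.  -0.8]
(7.8, -50.8, 105.4) [-2.   0.  -1.4]
(-3.5, -50.8, 109.8) [-3.1  0.  -1.8]
(-15.4, -50.8, 112.5) [-4.3  0.  -2.1]
(-27.5, -50.8, 113.4) [-5.5  0.  -2.2]
(-39.6, -50.8, 112.5) [-6.7  0.  -2.1]
(-51.4, -50.8, 109.8) [-7.9  0.  -1.8]
(-55.2, -50.8, 108.5) [-8.3  0.  -1.7]
(-57.5, -50.8, 107.6) [-8.5  0.  -1.6]
```

Emit:
jog_arm --moves '[{"fingers":1,"xyz":[-0.9,0,-0.8],"angular":[0,0,0]},{"fingers":1,"xyz":[-2,0,-1.4],"angular":[0,0,0]},{"fingers":1,"xyz":[-3.1,0,-1.8],"angular":[0,0,0]},{"fingers":1,"xyz":[-4.3,0,-2.1],"angular":[0,0,0]},{"fingers":1,"xyz":[-5.5,0,-2.2],"angular":[0,0,0]},{"fingers":1,"xyz":[-6.7,0,-2.1],"angular":[0,0,0]},{"fingers":1,"xyz":[-7.9,0,-1.8],"angular":[0,0,0]},{"fingers":1,"xyz":[-8.4,0,-1.6],"angular":[0,0,0]},{"fingers":1,"xyz":[-8.4,0,-1.6],"angular":[0,0,0]},{"fingers":1,"xyz":[-8.4,0,-1.6],"angular":[0,0,0]},{"fingers":1,"xyz":[-8.4,0,-1.6],"angular":[0,0,0]}]'

```text
clock: 13.88
position: [0.5394, -0.0321, 0.1087]
ee_rot: [3.138, 0.134, 0.005]
force: [0.7, 0.3, 11.9]
width: 0.302
```

Run:
```python
from h import *
a=[imaging.get_image(n)[:,:,::-1] for n in("top","scene")]
cv2.imwrite("pics/l5.png",np.hstack([cv2.resize(a[0][80:280,230:400],(391,460)),cv2.resize(a[1][110:310,200:380],(406,460))]))
plan([(-57,-50,106)])
```

```text
now box mm [-56.4 -50.8 108.7] turn [ 0.001 -0.003 -0.005] F [ 1.   0.8 11.9] w 0.305 t 13.97
(-57, -50, 106) [-0.1 -0.1  0.3]
```

View pics/l5.png

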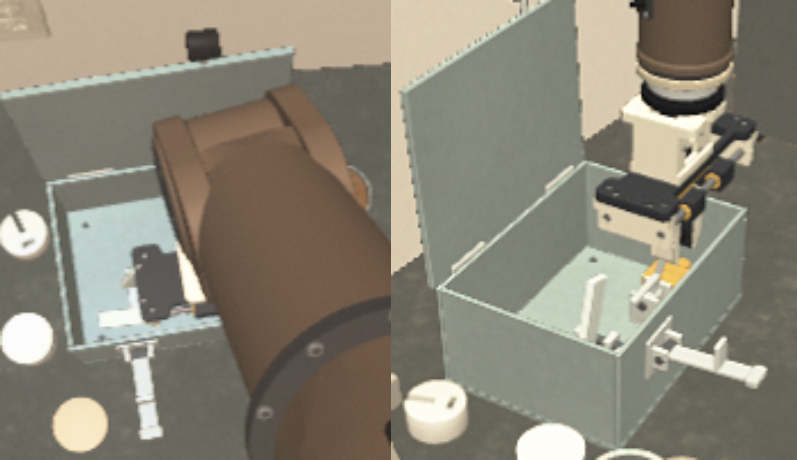

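```bash
python3 -c "
from h import *
job.sign_off() if 0 else None
from cell import job
print(job.sign_off()); plan([])"
```

```text
the job is handed in; nothing more can be done
None
the job is handed in; nothing more can be done
```

I vented the test cell and handed the job in at about 14 s on the clock, with the gripper still holding the vent lever pulled towards the robot. The sign-off gives no verdict.

- **Latch:** I pushed it over from behind. The pictures show it lying level, pointing at the robot.
- **Lid:** I lifted it along its arc by the grip to about 1.6 rad, worked out from the arm's travel. The pictures show it standing upright, leaning slightly back.
- **Catch:** I flipped it left. The last picture shows the tab lying over and the stop finger standing up.
- **Lever:** The gripper is closed on the black grip, reading an opening of about 28 mm, which is the grip's length. The arm had moved it 84 mm, against about 85 mm for a full pull, so the lever is at about 1.08 rad.
- **Things round the box:** Those visible in the last pictures look unmoved. I did not measure their final positions, and the arm partly hid the soil tin.

One last check disagreed with what I expected. The final wrist force was about 12 N, almost all upwards, with only about 1 N from the spring direction instead of 4.5 N. I took this as the lever resting on its stop with the rod loaded along its length, but I did not look into it further. I also have no direct reading of the joint angles; the values above come from the arm's position and the pictures.

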